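Open the entry box: draw its sprung bolt and slide the shutter off the card slot

ROBOT

A 6-joint arm with a two-finger parallel gripper is mounted at the origin on the work surface. World frame = base frame: x ahead of the robot, y to its left, z up, the work surface at z = 0. Lengths are in mm, angles in rad, forces in N, time in s.
With the tool pointing down it reaches from about 325 to 850 mm from the base axis. Payload 15.5 kg.
Tool frame: the origin (TCP) lies at the very end of the fingers, on their centre line; the grasp point (between the pads) lies bot.grip_depth behind it (bot.grip_depth is the distance from the TCP to the grasp point, in mm); z points along the fingers, y is the direction in which the jaws open and shut (so a half turn about z gives the same grasp; the last joint's range is limited). The gripper opens to 91 mm and grips with 3 to 60 N. Pads are 32 mm wide; open, the fingers measure 118 mm over their backs; the gripper's body (76 mm by 178 mm) begins 60 mm behind the grasp point.
Start: joints at [-1.29, 0.494, 1.345, -0, 1.302, -0.096], TCP at [229.387, -581.385, 213.915] pointing down, gripper open.
Joint ranges: [-2.91, 2.91], [-0.82, 2.16], [0.22, 2.67], [-1.22, 4.37], [0.12, 2.79], [-3.08, 3.08]. Speed limits (rad/s): [1.89, 1.89, 2.57, 3.01, 3.01, 3.01].

INTERFACE

Orientations are given as a rotation vector (axis times angle).
In Python, from plant import bot gives the robot as it stands.
- The arm moves only by the tool apply_moves, never from a script. Its argument "steps" is a list of rows, each a list of 4 numbers: the shift along the tool's x, y, z in cm, then the turn about the tool's z in rad. In form: [[dx, dy, dz, twist], ...]. A call has 1 to 12 rows; each row is the pose to reach, as a shift and turn from the pose commanded when the call began, along the tool's axes at that moment; what a row does not reach only later rows make up. A row lasts 1/12 s, in which the tool goes at most 41.7 mm and 7.16 degrees, less where a joint would pass 70% of its speed; a pose out of reach is approached as far as the arm can. A call with a gripper value outside its range is refused whole. "hand" is the finger opening in cm, from 0 to 9.12, set as the call begins (left out, the last holds). The fingers move at their own pace and stop on an object; the grip force is fixed at half the most. Time passes only in rows, so rows that repeat a pose let the fingers close. It gives the time, the measured TCP pose, the force and the opening at its end, in the units of the state.
- bot.read_state(): the state, without advancing time (a new reading comes with each control period).
- bot.get_image(name): name is "scene" or "top" or "wrist"; returns the picture (400x640x3 uint8, blue, green, red); there is no depth.
- bot.camera_model(name): a dict with "fov_y" (degrees; the focal length in pixels is half the picture's height over the tangent of half this angle, whatever the lens; pixels are square), "cx", "cy" (the principal point, pixels), "D" ([k1, k2, p1, p2, k3] as OpenCV has them; the pictures are not rectified), "R" (3x3) and "t" (3): a world point X has camera coordinates R X + t; the wrist camera has in their place "tool_from_camera" (4x4, takes a point from camera to tool coordinates, whose origin is the TCP and whose axes are the flange's). Camera axes: x right, y down, z forward; pixel columns grow to the right and rows downward; lengths in mm; the calibration is good to about 2 mm. A picture is of the moment at which its call begins: read the wrist's pose just before it. camera_model takes no time and is no camera call.
- bot.job_done(): hands the job in, once; it reports no verdict.
The state is a dict: "time_s": time; "joints": joint angles; "qvel": joint speeds; "effort": joint torques, N m; "tcp_pos": TCP position; "orientation": TCP orientation; "wrist_force": force on the tool from outside, world axes, zero at the start; "moment": the same for the moment, N m; "finger_gap": finger opening in mm.
Only numpy, scipy, OpenCV 4.12 (cv2) and the standard library are available. Lean on these libraries where they do the work, as an engineer would, in place of code of your own. Each camera call takes 0.05 s, during which the arm holds its last target. There are 200 camera calls.

TASK

Open the wooden entry box for the evening's cards: pull the sprung bolt on its lid straight out to its stop, where it catches and stays, and then slide the steel shutter off the card slot until it clicks into its fully open position. The wooden rubber stamp that stands on the lid in the shutter's way belongs in the empty front compartment of the grey desk tray: set it down there upright, do not drop it. Leave the other things on the desk as they stand.

Things in the scene. Friction and masses are not known exactly. Their poses are not given: they have to be found in the camera images.
- box: Wooden entry box, fixed: 220 mm (x) by 200 mm (y), lid top 120 mm above the desk. Origin: centre of the underside; z up, -x is the front, where the bolt is drawn. On the lid: aluminium rails 12 mm high, 8 mm wide, along y at x = +-56 mm from y = -95 to +30 mm; the bolt's dark steel bridge, x -76 to -62, y -33 to +1 mm, 22 mm high.
- slot (a point): Middle of the card slot in the lid, a black strip 90 mm long (box x) and 12 mm wide, at x = 0, y = -60 mm in the box's frame, under the shutter while that is shut.
- bolt (a joint): How far the bolt is drawn, in m, along the box's -x: 0 home, 0.036 at its stop. A toggle spring pushes it home (3 N at home, rising to about 11 N at 15 to 20 mm, then falling) up to 31 mm; past 31 mm it snaps on to the stop and holds it there with 7 N. Let go before 31 mm, it springs back home.
- bolt_blade (a point): Tip of the bolt's blade, a flat steel bar 12 mm wide (box y), z 3 to 13 mm above the lid; at home the tip is at x = -30, y = -16 mm in the box's frame and blocks the shutter after 16 mm of travel. Drawn 20 mm or more it is clear of the shutter.
- bolt_grip (a point): Point in the bolt's black upright handle, a block 16 mm (box x) by 30 mm (box y), 50 mm tall, from 6 to 56 mm above the lid. The point is on its vertical centre line, 45 mm above the lid, and moves with the bolt; at home at x = -113, y = -16 mm in the box's frame. 29 mm are free between handle and bridge.
- shutter (a joint): How far the shutter is open, in m, along the box's +y: 0 shut over the slot (as it starts), 0.060 fully open at its stop. A toggle spring pushes it shut (1 N, rising to about 5 N) up to 48 mm, plus 1.2 N of friction; past 48 mm it snaps on to the stop and is held there with 4 N.
- shutter_fin (a point): Centre of the top of the shutter's upright steel fin, 50 mm long (box x), 12 mm thick (box y), top 39 mm above the lid; moves with the shutter. The fin stands in the middle of the shutter's plate, 100 mm (x) by 44 mm (y), its top 7 mm over the lid. Shut, the point is at x = 0, y = -60 mm in the box's frame.
- stamp: Loose rubber stamp of plain turned wood, 90 mm tall, 0.09 to 0.18 kg, standing upright on the lid: foot 48 mm in diameter and 16 mm high, neck 18 mm in diameter, round knob 32 mm in diameter from 63 to 84 mm above the underside. Origin: centre of the underside; z up the handle.
- tray: Grey open desk tray, fixed, left or right of the box: 170 mm (x) by 110 mm (y), walls 25 mm high, 4 mm thick, floor top at 4 mm. Origin: centre of the underside. A wall at x = +8 mm divides it: the empty front compartment spans x -81 to +6, y -51 to +51 mm (middle x = -37 mm); the rear one holds a dark ink pad tin.
- flask: Bystander, loose: steel flask, a bottle 68 mm in diameter with a narrow neck, 240 mm tall, upright in front of the box to the left or right of the bolt handle. Origin: centre of the underside.
- mug: Bystander, loose: white mug, 72 mm in diameter, 95 mm tall, handle at its +y, on the other side of the bolt handle from the flask. Origin: centre of the underside.
- stapler: Bystander, loose: black stapler, 130 mm long, 45 mm high. Origin: centre of the underside.
- punch: Bystander, loose: steel hole punch, 100 by 120 mm, 75 mm high. Origin: centre of the underside.
Not all that is in view belongs to the job. Leave any orange or yellow look-alike of the stamp alone.

How it is judged:
By the outcome, as a careful person would: the job done as asked, in the order asked, and still so for the second after the job is handed in, with the robot touching nothing.
It also fails if it takes over 64 s, if anything falls off the work surface, if the arm or the gripper's body presses on something with over 40 N, if the wrist force passes 120 N, or if a joint passes its speed limit or range.

## Working session

There is one attempt and no reset: what is moved stays moved. The work goes in short steps, Python scripts to look and compute and a tool call to move; the robot and the scene stay as the last step left them, time stands still between calls to the robot, and variables do not carry over. Pictures are saved under pics/ and viewed, about 8 in all and at most 12, crops included, and the job is handed in when it is done.

Besides the shell and the picture viewer there is one more tool, called as name([rows], argument=value, ...), one row to a line, values as JSON. apply_moves: Moves the arm, as the interface text tells. Its arguments: {"type":"object","properties":{"steps":{"type":"array","items":{"type":"array","items":{"type":"number"}}},"hand":{"type":"number"}},"required":["steps"]}

```bash
mkdir -p pics; ls
python3 - <<'E'
from plant import bot
import cv2,numpy as np
print(bot.read_state(), bot.grip_depth)
for n in ("scene","top"):
    cv2.imwrite(f"pics/{n}0.png",bot.get_image(n))
for n in ("scene","top","wrist"): print(n,bot.camera_model(n))
E
```

```text
pics
{'time_s': 0.0, 'joints': array([-1.29050011e+00,  4.94172969e-01,  1.34613174e+00, -1.20779216e-05,
        1.30249666e+00, -9.55093544e-02]), 'qvel': array([-0.00086177, -0.00089244, -0.00148163, -0.00052451,  0.00026004,
        0.00032999]), 'effort': array([ 4.33311347e-03, -8.78829503e+01, -3.81856334e+01,  7.10396329e-02,
        5.37921907e-02, -9.49946570e-05]), 'tcp_pos': array([ 229.27681274, -581.01819689,  213.34441065]), 'orientation': array([-3.08511256e+00, -5.86626711e-01,  1.93310700e-04]), 'wrist_force': array([-0.01676093,  0.48496097,  0.07807524]), 'moment': array([-0.01239333, -0.01089125,  0.00693872]), 'finger_gap': 91.6966451454725} 18.8
scene {'fov_y': 46.981614757085026, 'cx': 314.41221891477085, 'cy': 197.99824520198342, 'D': array([-0.0093613,  0.       ,  0.       ,  0.       ,  0.       ]), 'R': array([[ 0.8973673 ,  0.44128178, -0.00152132],
       [ 0.34130484, -0.69623651, -0.631479  ],
       [-0.27971937,  0.56614938, -0.77539148]]), 't': array([-517.10663347, -108.80711303, 1536.38766852])}
top {'fov_y': 48.93809519234516, 'cx': 329.32367234
[... 169 characters left out ...]
     [-9.95992867e-01, -2.77570596e-03, -8.93896176e-02],
       [ 8.94294315e-02, -2.23627260e-02, -9.95742078e-01]]), 't': array([ -19.47428059,  561.72496478, 1233.89313458])}
wrist {'fov_y': 62.06990197416921, 'cx': 318.8541623804623, 'cy': 201.06847803814148, 'D': array([0.01406084, 0.        , 0.        , 0.        , 0.        ]), 'tool_from_camera': array([[ 1.07662122e-03, -9.62251362e-01, -2.72160169e-01,
         7.76324549e+01],
       [ 9.99999054e-01,  1.26883744e-03, -5.30277252e-04,
        -1.71783625e-01],
       [ 8.55587020e-04, -2.72159340e-01,  9.62251818e-01,
        -1.70440638e+02],
       [ 0.00000000e+00,  0.00000000e+00,  0.00000000e+00,
         1.00000000e+00]])}
```

View pics/top0.png

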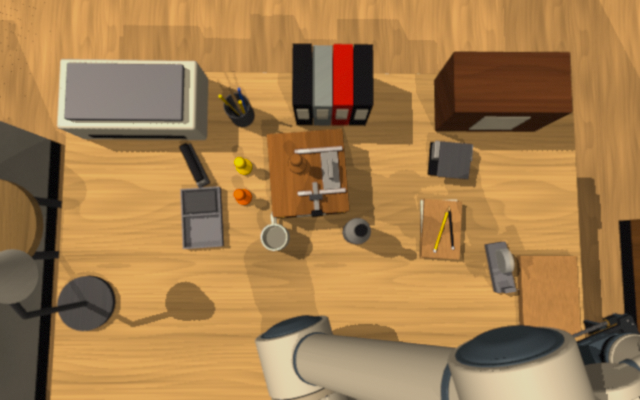

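View pics/scene0.png

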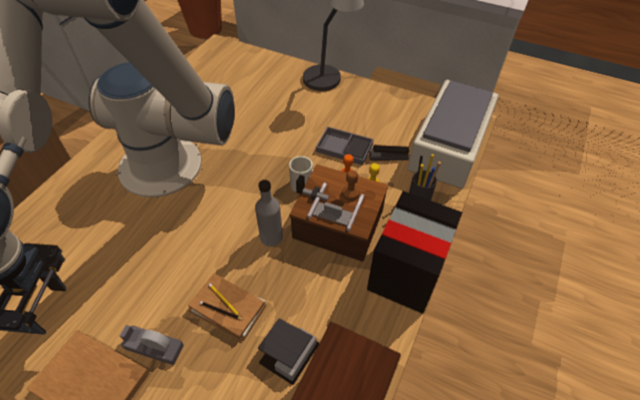

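The top view shows the box at about px (269–348, 130–217) and the brown stamp at (297,165). The shutter is at (330,170) and the bolt handle at (316,200). The tray is at (202,218) with its empty compartment lower, the mug at (274,236) and the flask at (357,231). I'll enlarge it for exact pixels.

```bash
cat > h.py <<'E'
import numpy as np,cv2
from plant import bot
from scipy.spatial.transform import Rotation as Ro
def K(m):
    f=200/np.tan(np.radians(m["fov_y"]/2)); return np.array([[f,0,m["cx"]],[0,f,m["cy"]],[0,0,1]])
def RT(n,st=None):
    m=bot.camera_model(n)
    if n!="wrist": return m,np.array(m["R"]),np.array(m["t"])
    T=np.eye(4);T[:3,:3]=Ro.from_rotvec(st["orientation"]).as_matrix();T[:3,3]=st["tcp_pos"]
    C=np.linalg.inv(T@m["tool_from_camera"]); return m,C[:3,:3],C[:3,3]
def ray(n,uv,z,st=None):
    m,R,t=RT(n,st)
    p=cv2.undistortPoints(np.array(uv,float).reshape(-1,1,2),K(m),m["D"]).reshape(-1,2)
    d=np.c_[p,np.ones(len(p))]@R; c=-R.T@t
    return c+d*((np.array(z)-c[2])/d[:,2])[:,None]
def proj(n,X,st=None):
    m,R,t=RT(n,st)
    return cv2.projectPoints(np.array(X,float).reshape(-1,1,3),cv2.Rodrigues(R)[0],t,K(m),m["D"])[0].reshape(-1,2)
E
python3 - <<'E'
import cv2
im=cv2.imread("pics/top0.png")
cv2.imwrite("pics/c1.png",cv2.resize(im[120:270,170:380],None,fx=3.8,fy=3.8,interpolation=cv2.INTER_CUBIC))
E
```

```text
(no output)
```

View pics/c1.png

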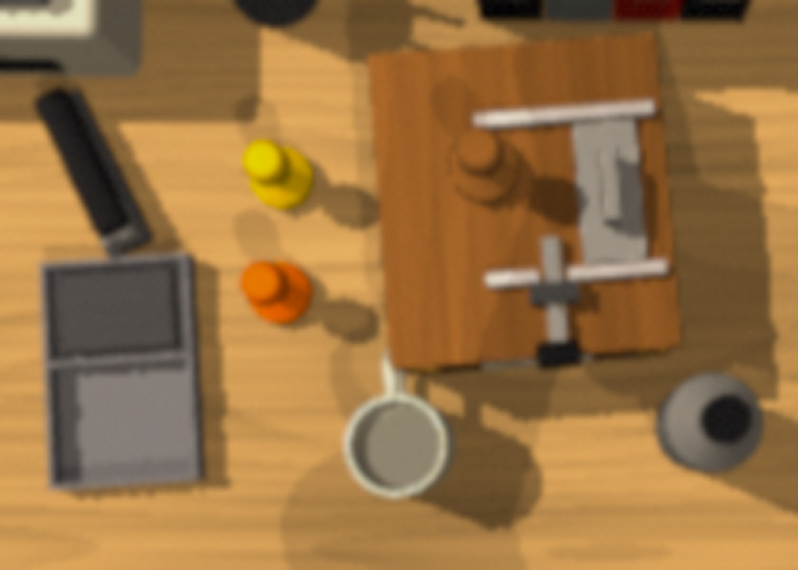

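```bash
cat > est.py <<'E'
from h import *
def cr(L): return [((u+.5)/3.8-.5+170,(v+.5)/3.8-.5+120) for u,v in L]
def fit(P,M):
    a=np.array(M)-np.mean(M,0); b=P-P.mean(0)
    yaw=np.arctan2((a[:,0]*b[:,1]-a[:,1]*b[:,0]).sum(),(a*b).sum())
    r=Ro.from_euler('z',yaw).as_matrix()[:2,:2]; t=P.mean(0)-r@np.mean(M,0)
    print(np.degrees(yaw),t,np.abs(P-(np.array(M)@r.T+t)).max()); return yaw,r,t
E
python3 - <<'E'
from est import *
B=ray("top",cr([(369,55),(655,33),(680,347),(394,368)]),120)[:,:2]
yb,rb,tb=fit(B,[(110,100),(110,-100),(-110,-100),(-110,100)])
T=ray("top",cr([(42,267),(190,255),(201,480),(53,487)]),25)[:,:2]
yt,rt,tt=fit(T,[(85,55),(85,-55),(-85,-55),(-85,55)])
P=ray("top",cr([(481,150),(486,170),(558,352),(612,155)]),[204,136,176,159])[:,:2]
print("knob,foot,handletop,fin",P, "in box",(P-tb)@rb)
print("mug, flask neck",ray("top",cr([(397,445),(727,419)]),[95,240]))
print("tray front mid",rt@[-37,0]+tt,"handle",rb@[-113,-16]+tb,"fin",rb@[0,-60]+tb)
np.savez("est.npz",yb=yb,tb=tb,yt=yt,tt=tt)
E
```

```text
4.710253720972329 [633.22245751  41.18140042] 1.8899574274053066
4.182391340443583 [517.23545491 343.37843178] 3.2312553220064615
knob,foot,handletop,fin [[652.30311323  67.55459936]
 [651.16542104  67.66151517]
 [522.50960906  17.20069227]
 [657.82549595 -18.90747956]] in box [[  21.18189921   24.71728526]
 [  20.05682894   24.9172637 ]
 [-112.30815935  -14.80832605]
 [  19.58563622  -61.90626665]]
mug, flask neck [[461.97168069 130.95262416  95.        ]
 [476.71836212 -88.51285991 240.        ]]
tray front mid [480.33398819 340.67995926] handle [521.91796148  15.95623117] fin [638.14946952 -18.615962  ]
```

Box and tray poses agree with the given geometry: handle, knob and fin land within 2 mm. The plan is to grip the bolt with the jaws along box x, because the flask blocks the other way. Then move the stamp, then the shutter.

```bash
cat > go.py <<'E'
import sys
from h import *
# usage: go.py x y z yaw_deg (world, of tool x) -> [dx,dy,dz cm, twist]
x,y,z,w=map(float,sys.argv[1:5])
s=bot.read_state(); R=Ro.from_rotvec(s["orientation"]).as_matrix()
d=R.T@(np.array([x,y,z])-s["tcp_pos"])/10
yaw=np.degrees(np.arctan2(R[1,0],R[0,0]))
tw=-np.radians((w-yaw+180)%360-180)
print(s["time_s"],"tcp",s["tcp_pos"].round(1),"yaw",yaw.round(2),"F",s["wrist_force"].round(1),"gap",round(s["finger_gap"],1),"tilt",R[2].round(3),"j",s["joints"].round(2),"->",d.round(2),round(tw,3))
E
python3 go.py 500 -150 320 94.7; python3 -c "
from h import *
for b in (126,127): print(ray('top',[(330,b)]*1,0)); X=ray('top',[(330,126)],0)[0]
for z in (100,200,250,300): print(z,proj('top',[X[0],X[1],z]))"
```

```text
0.1 tcp [ 229.3 -581.1  213.4] yaw 21.53 F [0.1 0.2 0. ] gap 91.3 tilt [ 0.    -0.001 -1.   ] j [-1.29  0.49  1.35  0.    1.3  -0.1 ] -> [ 41.   -30.17 -10.62] -1.277
[[790.8242714  -20.88185285   0.        ]]
[[787.80180203 -20.8837814    0.        ]]
100 [[330.87767078 116.43868103]]
200 [[331.91381686 105.14923463]]
250 [[332.50539553  98.70279741]]
300 [[333.15573141  91.61539153]]
```

apply_moves([
  [0,0,-8,0],
  [0,0,-10.6,0],
  [41,-30.2,-10.6,-1.277],
  [41,-30.2,-10.6,-1.277],
  [41,-30.2,-10.6,-1.277],
  [41,-30.2,-10.6,-1.277],
  [41,-30.2,-10.6,-1.277],
  [41,-30.2,-10.6,-1.277],
  [41,-30.2,-10.6,-1.277],
  [41,-30.2,-10.6,-1.277],
  [41,-30.2,-10.6,-1.277],
  [41,-30.2,-10.6,-1.277],
], hand=4.5)

```text
time_s: 1.1
tcp_pos: [451.0, -226.7, 315.8]
orientation: [-2.152, -2.288, 0.0]
wrist_force: [0.3, -1.2, 0.7]
finger_gap: 45.0
```

```bash
python3 go.py 522 16 300 94.7
```

```text
1.1 tcp [ 451.  -226.7  315.8] yaw 93.5 F [ 0.3 -1.2  0.7] gap 45.0 tilt [ 0. -0. -1.] j [-0.58  0.23  1.48  0.    1.43 -0.65] -> [23.8   8.56  1.58] -0.021
```

apply_moves([
  [23.8,8.6,1.5,-0.02],
  [23.8,8.6,1.5,-0.02],
  [23.8,8.6,1.5,-0.02],
  [23.8,8.6,1.5,-0.02],
  [23.8,8.6,1.5,-0.02],
  [23.8,8.6,1.5,-0.02],
  [23.8,8.6,1.5,-0.02],
  [23.8,8.6,1.5,-0.02],
  [23.8,8.6,1.5,-0.02],
  [23.8,8.6,1.5,-0.02],
])

```text
time_s: 1.93
tcp_pos: [523.0, 12.6, 300.7]
orientation: [-2.138, -2.302, 0.001]
wrist_force: [-0.5, 0.2, -0.2]
finger_gap: 44.7
```

```bash
python3 go.py 522 16 240 94.7
python3 - <<'E'
from h import *
s=bot.read_state(); im=bot.get_image("wrist")
for p,c in ((proj("wrist",[[521.9,16,176]],s)[0],(0,0,255)),(proj("wrist",[[652,67.6,210]],s)[0],(255,0,0))):
    cv2.drawMarker(im,tuple(int(v) for v in p),c,0,12,1); print(p)
cv2.imwrite("pics/w1.png",im)
E
```

```text
1.9333 tcp [523.   12.6 300.7] yaw 94.25 F [-0.5  0.2 -0.2] gap 44.7 tilt [-0. -0. -1.] j [-0.09  0.27  1.46 -0.    1.41 -0.16] -> [ 0.35 -0.08  6.07] -0.008
[317.24470622 191.14293137]
[488.38413961 149.82088293]
```

View pics/w1.png

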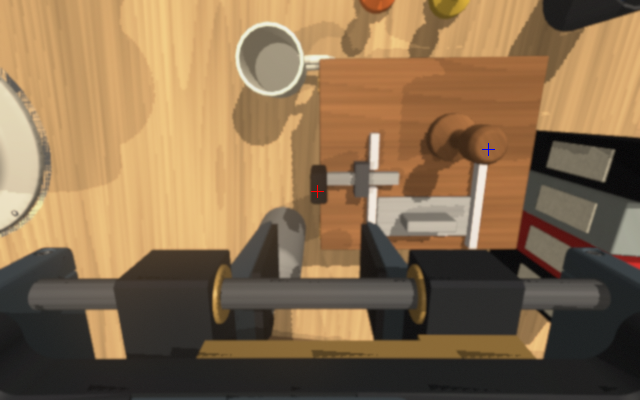

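The handle top is at (318,185), within a few px of its prediction at (317,191), and the knob is at (487,144) against (488,150). The residual is in y, where the pads have margin. Descending onto the handle.

apply_moves([
  [0.5,-0.1,3,-0.008],
  [0.5,-0.1,6,-0.008],
  [0.5,-0.1,9,-0.008],
  [0.5,-0.1,11,-0.008],
  [0.5,-0.1,13,-0.008],
  [0.5,-0.1,15.2,-0.008],
  [0.5,-0.1,15.2,-0.008],
  [0.5,-0.1,15.2,-0.008],
])

```text
time_s: 2.65
tcp_pos: [521.4, 17.6, 148.6]
orientation: [-2.128, -2.309, 0.002]
wrist_force: [0.5, -0.9, -0.2]
finger_gap: 44.7
```

apply_moves([
  [0,0,0,0],
  [0,0,0,0],
  [0,0,0,0],
  [0,0,0,0],
  [0,0,0,0],
  [0,0,0,0],
], hand=0)

```text
time_s: 3.15
tcp_pos: [522.1, 18.5, 149.4]
orientation: [2.127, 2.311, 0.001]
wrist_force: [-1.2, -0.7, 8.4]
finger_gap: 15.9
```

```bash
python3 go.py 522 16 150 94.7
```

```text
3.15 tcp [522.1  18.5 149.4] yaw 94.76 F [-1.2 -0.7  8.4] gap 15.9 tilt [-0.     0.001 -1.   ] j [-0.08  0.43  1.68 -0.    1.04 -0.16] -> [-0.25 -0.03 -0.06] 0.001
```

apply_moves([
  [0,-0.6,0,0],
  [0,-1.2,0,0],
  [0,-1.8,0,0],
  [0,-2.4,0,0],
  [0,-3,0,0],
  [0,-3.4,0,0],
  [0,-3.7,0,0],
  [0,-3.7,0,0],
  [0,-3.7,0,0],
  [0,-3.7,0,0],
])

```text
time_s: 3.98
tcp_pos: [486.1, 15.3, 149.3]
orientation: [2.126, 2.31, 0.002]
wrist_force: [5.6, -0.7, 2.9]
finger_gap: 15.5
```

apply_moves([
  [0,-3.7,0,0],
  [0,0,0,0],
  [0,0,0,0],
  [0,0,0,0],
], hand=4.5)

```text
time_s: 4.32
tcp_pos: [485.9, 15.5, 148.9]
orientation: [2.127, 2.311, 0.001]
wrist_force: [-0.2, 0.0, -0.3]
finger_gap: 58.5
```

I mistyped the first row of that call, repeating -3.7. I'll lift clear and check that the bolt and its surroundings are unharmed.

apply_moves([
  [0,0,-3,0],
  [0,0,-6,0],
  [0,0,-10,0],
  [0,0,-14,0],
  [0,0,-14,0],
  [0,0,-14,0],
])

```text
time_s: 4.82
tcp_pos: [485.9, 15.4, 290.9]
orientation: [2.125, 2.309, 0.004]
wrist_force: [-0.1, 0.0, -0.6]
finger_gap: 44.9
```

```bash
python3 go.py 651.8 67.6 290 4.7
python3 - <<'E'
from h import *
s=bot.read_state(); im=bot.get_image("wrist"); t=bot.get_image("top")
e=np.load("est.npz"); r=Ro.from_euler('z',e["yb"]).as_matrix()[:2,:2]
h=r@[-149,-16]+e["tb"]; print("expected handle",h)
for p,c in ((proj("wrist",[[*h,176]],s)[0],(0,0,255)),(proj("wrist",[[652,67.6,210]],s)[0],(255,0,0))):
    cv2.drawMarker(im,tuple(int(v) for v in p),c,0,12,1)
cv2.imwrite("pics/w2.png",np.vstack([im[:300],cv2.resize(t[140:260,170:426],None,fx=2.5,fy=2.5)]))
E
```

```text
4.8167 tcp [485.9  15.4 290.9] yaw 94.77 F [-0.1  0.  -0.6] gap 44.9 tilt [-0.001  0.004 -1.   ] j [-0.09  0.22  1.56 -0.    1.36 -0.17] -> [ 3.82 16.97  0.16] 1.572
expected handle [486.03954403  13.00002396]
```

View pics/w2.png

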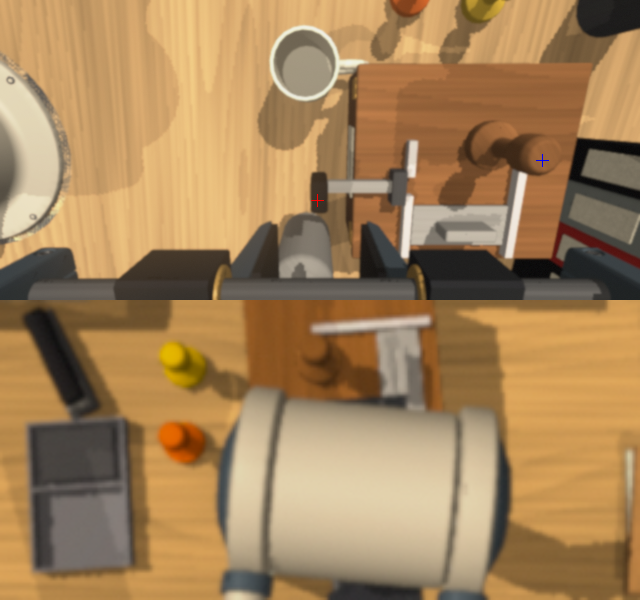

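The bolt is drawn to its stop: the handle is at (319,192), near the predicted (317,200), and the blade has pulled back to the bridge. Nothing else was disturbed. Next, over the stamp.

apply_moves([
  [0,0,-1,0.1],
  [3.8,17,0,1.572],
  [3.8,17,0,1.572],
  [3.8,17,0,1.572],
  [3.8,17,0,1.572],
  [3.8,17,0,1.572],
  [3.8,17,0,1.572],
  [3.8,17,0,1.572],
  [3.8,17,0,1.572],
  [3.8,17,0,1.572],
  [3.8,17,0,1.572],
  [3.8,17,0,1.572],
], hand=6.5)

```text
time_s: 5.92
tcp_pos: [650.5, 67.4, 286.7]
orientation: [-3.13, -0.271, 0.005]
wrist_force: [0.9, -0.1, -0.0]
finger_gap: 65.2
```

apply_moves([
  [0,0,0,0.16],
  [0,0,0,0.16],
  [0,0,0,0.16],
  [0,0,0,0.16],
  [0,0,0,0.16],
])

```text
time_s: 6.33
tcp_pos: [651.0, 67.4, 287.8]
orientation: [-3.141, -0.032, 0.003]
wrist_force: [0.4, -0.3, 0.6]
finger_gap: 64.9
```

```bash
python3 go.py 651.8 67.6 175 4.7
python3 - <<'E'
from h import *
s=bot.read_state(); im=bot.get_image("wrist")
for X,c in (([652,67.6,193.5],(0,0,255)),([652,67.6,136],(255,0,0))):
    p=proj("wrist",[X],s)[0]; print(p); cv2.drawMarker(im,tuple(int(v) for v in p),c,0,12,1)
cv2.imwrite("pics/w3.png",im)
E
```

```text
6.3333 tcp [651.   67.4 287.8] yaw 1.18 F [ 0.4 -0.3  0.6] gap 64.9 tilt [-0.002 -0.    -1.   ] j [0.01 0.48 1.16 0.   1.5  1.56] -> [ 0.1  -0.02 11.28] -0.061
[319.31507688 202.68886731]
[319.30243545 186.5859224 ]
```

View pics/w3.png

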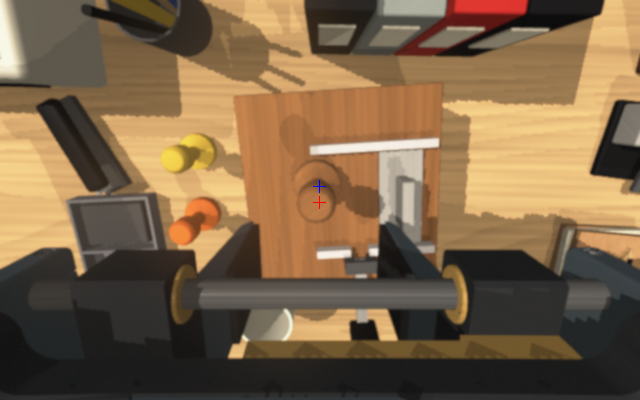

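The knob is at about (317,203), matching its prediction at (319,203). Descending and gripping.

apply_moves([
  [0.1,-0.1,3,-0.06],
  [0.1,-0.1,6,-0.06],
  [0.1,-0.1,8.5,-0.06],
  [0.1,-0.1,10.5,-0.06],
  [0.1,-0.1,11.3,-0.06],
  [0.1,-0.1,11.3,-0.06],
  [0.1,-0.1,11.3,-0.06],
])

```text
time_s: 6.97
tcp_pos: [652.6, 68.5, 176.4]
orientation: [3.139, 0.124, 0.0]
wrist_force: [0.4, 0.7, 0.8]
finger_gap: 65.1
```

apply_moves([
  [0,0,0,0],
  [0,0,0,0],
  [0,0,0,0],
  [0,0,0,0],
  [0,0,0,0],
  [0,0,0,0],
  [0,0,0,0],
], hand=0)

```text
time_s: 7.55
tcp_pos: [652.5, 68.5, 176.1]
orientation: [-3.139, -0.124, -0.001]
wrist_force: [-0.8, 1.3, 2.5]
finger_gap: 30.9
```

apply_moves([
  [0,0,-1,0],
  [0,0,-2.5,0],
  [0,0,-5,0],
  [0,0,-8,0],
  [0,0,-10,0],
  [0,0,-10,0],
  [0,0,-10,0],
])

```text
time_s: 8.13
tcp_pos: [652.8, 68.4, 277.2]
orientation: [3.139, 0.124, 0.004]
wrist_force: [0.7, -0.6, -1.1]
finger_gap: 30.6
```

```bash
python3 go.py 480.3 340.7 270 4.7
```

```text
8.1333 tcp [652.8  68.4 277.2] yaw 4.51 F [ 0.7 -0.6 -1.1] gap 30.6 tilt [ 0.002  0.    -1.   ] j [ 0.01  0.49  1.17 -0.    1.48  1.51] -> [-15.05 -28.5    0.68] -0.003
```

apply_moves([
  [-0.7,-1.3,0,0],
  [-2,-4,0,0],
  [-3.7,-7,0,0],
  [-5.5,-10.5,0,0],
  [-7.5,-14,0,0],
  [-9.2,-17.5,0,0],
  [-11,-21,0,0],
  [-12.7,-24,0,0],
  [-13.9,-26.3,0,0],
  [-14.7,-27.8,0,0],
  [-15,-28.5,0,0],
  [-15,-28.5,0,0],
])

```text
time_s: 9.13
tcp_pos: [478.7, 341.9, 274.9]
orientation: [3.138, 0.127, -0.003]
wrist_force: [-0.4, 1.2, -2.1]
finger_gap: 30.9
```

apply_moves([
  [0,0,0,0],
  [0,0,2,0],
  [0,0,4,0],
  [0,0,6.5,0],
  [0,0,9,0],
  [0,0,11,0],
  [0,0,13,0],
  [0,0,14,0],
  [0,0,14,0],
  [0,0,14,0],
])

```text
time_s: 9.97
tcp_pos: [480.8, 340.1, 135.9]
orientation: [3.139, 0.122, -0.001]
wrist_force: [-0.3, -0.3, -1.1]
finger_gap: 30.9
```

```bash
python3 go.py 480.3 340.7 62 4.7
python3 - <<'E'
from h import *
s=bot.read_state(); im=bot.get_image("wrist"); t=bot.get_image("scene")
e=np.load("est.npz"); r=Ro.from_euler('z',e["yt"]).as_matrix()[:2,:2]
for q in [(-81,-51),(-81,51),(6,51),(6,-51),(-37,0)]:
    X=[*(r@q+e["tt"]),4]; p=proj("wrist",[X],s)[0]; cv2.drawMarker(im,tuple(int(v) for v in p),(0,0,255),0,10,1)
cv2.imwrite("pics/w4.png",np.vstack([im[:330],cv2.resize(t[90:190,260:473],None,fx=3,fy=2.7)[:270,:639].copy() if 0 else cv2.resize(t[90:180,250:463],(640,270))]))
E
```

```text
9.9667 tcp [480.8 340.1 135.9] yaw 4.46 F [-0.3 -0.3 -1.1] gap 30.9 tilt [-0.  0. -1.] j [ 0.51  0.53  1.53 -0.    1.09  2.01] -> [-0.04 -0.06  7.39] -0.004
```

View pics/w4.png

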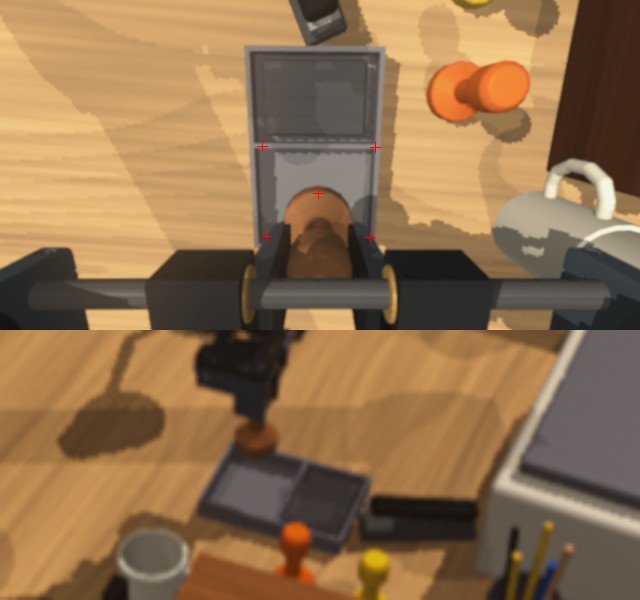

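The stamp hangs upright with its foot at (318,213), over the middle of the front compartment, whose projected corners match the tray. The mug is upright in the scene view. Lowering, with slow last steps to feel contact.

apply_moves([
  [0,0,2,0],
  [0,0,4,0],
  [0,0,5.5,0],
  [0,0,6.5,0],
  [0,0,7,0],
  [0,0,7.2,0],
  [0,0,7.3,0],
  [0,0,7.3,0],
])

```text
time_s: 10.73
tcp_pos: [480.9, 341.0, 63.5]
orientation: [-3.139, -0.124, -0.002]
wrist_force: [-0.5, -1.1, -1.4]
finger_gap: 30.9
```

apply_moves([
  [0,0,0.05,0],
  [0,0,0.1,0],
  [0,0,0.15,0],
  [0,0,0.2,0],
  [0,0,0.2,0],
  [0,0,0.2,0],
])

```text
time_s: 11.23
tcp_pos: [480.3, 340.7, 60.8]
orientation: [3.139, 0.124, -0.0]
wrist_force: [-1.1, -0.7, -2.3]
finger_gap: 31.0
```

apply_moves([
  [0,0,0.04,0],
  [0,0,0.08,0],
  [0,0,0.1,0],
  [0,0,0.1,0],
])

```text
time_s: 11.57
tcp_pos: [480.6, 340.9, 60.0]
orientation: [-3.139, -0.124, -0.001]
wrist_force: [-0.5, 0.7, 3.5]
finger_gap: 31.0
```

apply_moves([
  [0,0,0.05,0],
  [0,0,0.1,0],
  [0,0,0.1,0],
  [0,0,0.1,0],
])

```text
time_s: 11.9
tcp_pos: [480.9, 341.2, 59.8]
orientation: [-3.138, -0.124, -0.002]
wrist_force: [-3.7, 0.2, 16.7]
finger_gap: 30.9
```

The foot touched down at TCP z 60, as expected. Relaxing the press, releasing and lifting.

apply_moves([
  [0,0,-0.1,0],
  [0,0,-0.1,0],
])

```text
time_s: 12.07
tcp_pos: [480.4, 340.8, 60.0]
orientation: [-3.139, -0.124, -0.0]
wrist_force: [-0.9, 1.1, 4.5]
finger_gap: 30.9
```

apply_moves([
  [0,0,0,0],
  [0,0,0,0],
  [0,0,0,0],
  [0,0,0,0],
], hand=6.5)

```text
time_s: 12.4
tcp_pos: [480.3, 340.6, 59.6]
orientation: [3.139, 0.124, -0.001]
wrist_force: [0.7, 0.2, 0.5]
finger_gap: 54.9
```

apply_moves([
  [0,0,-1,0],
  [0,0,-3,0],
  [0,0,-6,0],
  [0,0,-9,0],
  [0,0,-12,0],
  [0,0,-16,0],
  [0,0,-20,0],
  [0,0,-20,0],
  [0,0,-20,0],
])

```text
time_s: 13.15
tcp_pos: [481.3, 341.3, 262.9]
orientation: [-3.137, -0.124, -0.007]
wrist_force: [-0.4, 1.0, -1.0]
finger_gap: 65.0
```

```bash
python3 go.py 638.1 -18.6 260 4.7
python3 - <<'E'
from h import *
s=bot.read_state(); im=bot.get_image("wrist")
for z,c in ((4,(0,0,255)),(77,(255,0,0))):
    p=proj("wrist",[[480.8,341,z]],s)[0];print(p); cv2.drawMarker(im,tuple(int(v) for v in p),c,0,12,1)
cv2.imwrite("pics/w5.png",im)
E
```

```text
13.15 tcp [481.3 341.3 262.9] yaw 4.52 F [-0.4  1.  -1. ] gap 65.0 tilt [ 0.005 -0.002 -1.   ] j [0.52 0.4  1.37 0.   1.37 2.01] -> [12.8  37.12  0.27] -0.003
[320.02244037 169.93575669]
[320.02964625 181.77198352]
```

View pics/w5.png

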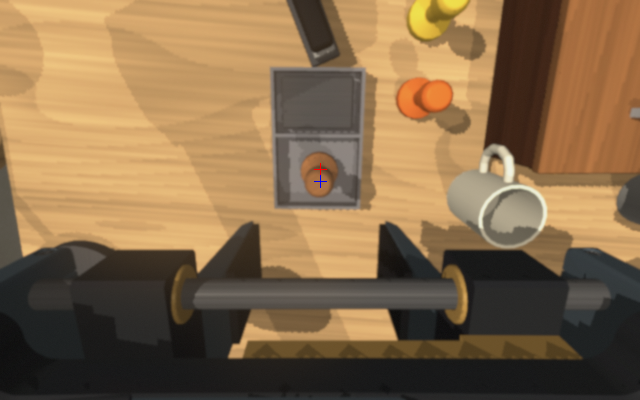

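The stamp stands upright in the front compartment, with the knob at (318,181) as projected. Now the fin.

apply_moves([
  [12.8,37.1,0,0],
  [12.8,37.1,0,0],
  [12.8,37.1,0,0],
  [12.8,37.1,0,0],
  [12.8,37.1,0,0],
  [12.8,37.1,0,0],
  [12.8,37.1,0,0],
  [12.8,37.1,0,0],
  [12.8,37.1,0,0],
  [12.8,37.1,0,0],
  [12.8,37.1,0,0],
  [12.8,37.1,0,0],
], hand=4.5)

```text
time_s: 14.2
tcp_pos: [636.6, -19.7, 258.3]
orientation: [-3.139, -0.121, 0.004]
wrist_force: [-0.8, -0.0, 0.8]
finger_gap: 45.1
```

apply_moves([
  [0,0,0,0],
  [0,0,0,0],
  [0,0,0,0],
])

```text
time_s: 14.45
tcp_pos: [636.7, -17.8, 259.7]
orientation: [-3.139, -0.126, 0.001]
wrist_force: [0.0, 0.3, 0.3]
finger_gap: 45.1
```

```bash
python3 go.py 638.1 -18.6 140 4.7
python3 - <<'E'
from h import *
s=bot.read_state(); im=bot.get_image("wrist")
e=np.load("est.npz"); r=Ro.from_euler('z',e["yb"]).as_matrix()[:2,:2]
for q in [(-25,-66),(25,-66),(25,-54),(-25,-54)]:
    p=proj("wrist",[[*(r@q+e["tb"]),159]],s)[0]; cv2.drawMarker(im,tuple(int(round(v)) for v in p),(0,0,255),0,7,1); print(p)
cv2.imwrite("pics/w6.png",cv2.resize(im[60:320,180:500],None,fx=2,fy=2))
E
```

```text
14.45 tcp [636.7 -17.8 259.7] yaw 4.6 F [0.  0.3 0.3] gap 45.1 tilt [-0. -0. -1.] j [-0.12  0.47  1.25  0.    1.42  1.37] -> [ 0.14  0.09 11.97] -0.002
[327.47972992 228.08977831]
[327.85339514 171.24353919]
[313.33772568 171.25326255]
[313.65088842 228.09522735]
```

View pics/w6.png

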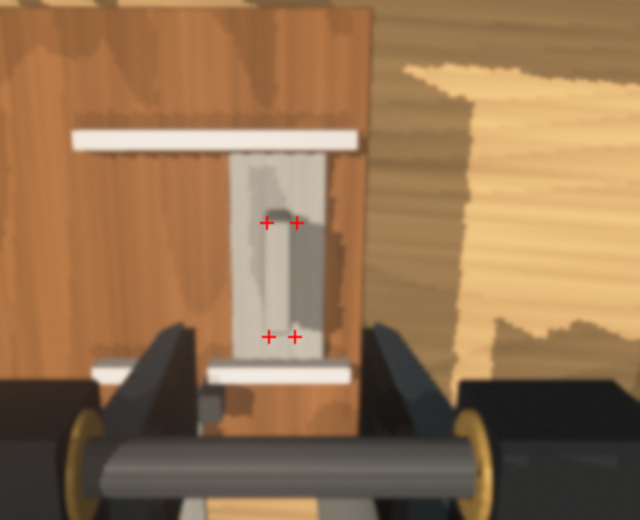

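The fin fits its prediction to about 2 mm and sits between the fingers. Descending and gripping it.

apply_moves([
  [0.1,-0.1,3,0],
  [0.1,-0.1,6,0],
  [0.1,-0.1,8.5,0],
  [0.1,-0.1,10.5,0],
  [0.1,-0.1,11.8,0],
  [0.1,-0.1,12,0],
  [0.1,-0.1,12,0],
])

```text
time_s: 15.08
tcp_pos: [637.7, -17.4, 139.4]
orientation: [-3.139, -0.125, 0.002]
wrist_force: [0.8, -0.3, 0.1]
finger_gap: 45.3
```

apply_moves([
  [0,0,0,0],
  [0,0,0,0],
  [0,0,0,0],
  [0,0,0,0],
  [0,0,0,0],
  [0,0,0,0],
  [0,0,0,0],
], hand=0)

```text
time_s: 15.67
tcp_pos: [638.2, -17.3, 140.2]
orientation: [-3.138, -0.124, -0.001]
wrist_force: [0.1, 4.6, 4.3]
finger_gap: 12.1
```

apply_moves([
  [0,-0.7,0,0],
  [0,-1.4,0,0],
  [0,-2.1,0,0],
  [0,-2.8,0,0],
  [0,-3.5,0,0],
  [0,-4.2,0,0],
  [0,-4.9,0,0],
  [0,-5.5,0,0],
  [0,-5.9,0,0],
  [0,-6,0,0],
  [0,-6,0,0],
  [0,-6,0,0],
])

```text
time_s: 16.67
tcp_pos: [633.3, 42.6, 140.2]
orientation: [-3.139, -0.124, -0.0]
wrist_force: [-2.6, 1.4, 7.1]
finger_gap: 11.8
```

```bash
python3 go.py 633.2 41 140 4.7
```

```text
16.6667 tcp [633.3  42.6 140.2] yaw 4.54 F [-2.6  1.4  7.1] gap 11.8 tilt [ 0. -0. -1.] j [-0.03  0.58  1.4   0.    1.16  1.46] -> [-0.02  0.15  0.02] -0.003
```

Moved 60 mm with a 12 mm gap held. Releasing and lifting clear, then a check.

apply_moves([
  [0,0,0,0],
  [0,0,0,0],
  [0,0,0,0],
  [0,0,0,0],
], hand=4.5)

```text
time_s: 17.0
tcp_pos: [633.3, 42.0, 139.7]
orientation: [3.139, 0.124, -0.0]
wrist_force: [-0.2, 0.1, 0.1]
finger_gap: 35.6
```

apply_moves([
  [0,0,-2,0],
  [0,0,-5,0],
  [0,0,-8,0],
  [0,0,-12,0],
  [0,0,-16,0],
  [0,0,-18,0],
  [0,0,-18,0],
  [0,0,-18,0],
  [0,0,-18,0],
])

```text
time_s: 17.75
tcp_pos: [632.9, 41.9, 318.8]
orientation: [-3.139, -0.124, 0.002]
wrist_force: [0.1, -0.9, -0.7]
finger_gap: 45.0
```

Run:
```python
from h import *
s=bot.read_state(); im=bot.get_image("wrist"); t=bot.get_image("scene")
print(s["time_s"],s["tcp_pos"],s["wrist_force"])
e=np.load("est.npz"); r=Ro.from_euler('z',e["yb"]).as_matrix()[:2,:2]
for q,z in [((0,0),159),((-149,-16),176),((-50,-22),127),((-50,22),127),((50,-22),127),((50,22),127)]:
    p=proj("wrist",[[*(r@q+e["tb"]),z]],s)[0]; cv2.drawMarker(im,tuple(int(round(v)) for v in p),(0,0,255),0,9,1)
cv2.imwrite("pics/w7.png",np.vstack([im[:330],cv2.resize(t[110:260,240:480],(640,270*1))]))
```

```text
17.75 [632.90440129  41.88285066 318.79062501] [ 0.13906042 -0.86685096 -0.67259346]
```

View pics/w7.png

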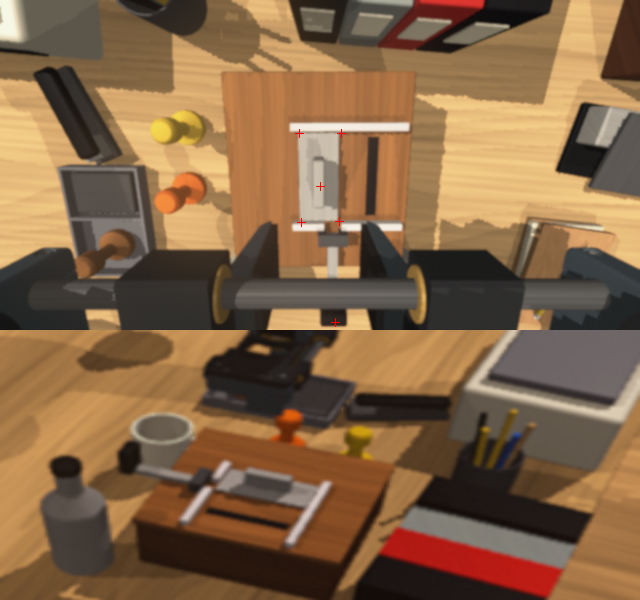

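The slot is uncovered: a black strip at (373,175). The shutter plate's corners match the fully open prediction, and the bolt is still drawn at (334,318). The stamp is upright in the tray, the mug and flask are standing, and the gripper touches nothing.

```bash
python3 -c "
from plant import bot
print(bot.job_done())"
```

```text
the job is handed in; nothing more can be done
None
```

The job is done and handed in at about 18 s of the 64 s allowed. I drew the bolt out to its stop, then set the stamp upright in the tray's empty front compartment. I then slid the shutter 60 mm to fully open and withdrew the gripper.

**Last checks:** In the final pictures:
- The card slot is uncovered, and the shutter plate matches its fully open position to within about 2 mm.
- The bolt is still out.
- The stamp is standing in the front compartment. It touched the floor at the height I expected, and the press peaked at about 17 N before I let go.
- The mug, flask, stapler and the two look-alike stamps appear unmoved. The hole punch was out of view in the later pictures, but the arm did not go near it after its first move away.

**Failed or disagreed:**
- **Wrong row:** While releasing the bolt I repeated the -3.7 cm pull in the first row by mistake. The fingers were opening, and the reading at the end of that call was under 1 N. The picture afterwards showed the bolt at its stop and nothing else disturbed.
- **Handle position:** In the wrist views the bolt handle sat about 7 px from where I predicted. I put that down to its side face being visible and some arm lag. The grip was not affected.

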